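# Raise the ladder lamp to its upper rung

### The job

Raise the bench lamp by its blue grip until its gravity pawl has gone right past the yellow rung, easing off when you feel the soft end buffers, then lower it gently until the pawl has seated on the rung and carries the lamp, and let go. Do not drop the lamp or strain the stand with a hard pull or push, and leave the dish, the yellow sharps bin and the centrifuge where they are.

Things in the scene. Friction and masses are not known exactly. Their poses are not given: they have to be found in the camera images.
- stand: Lamp stand, fixed to the bench: white base plate 150 x 170 x 18 mm, two aluminium rails 168 mm high at y = +-46 mm. Origin: centre of the base's underside, on the bench; z up, x away from the robot at yaw 0, y across the rails. The lamp slides straight up and down between the rails. More than about 18 N between lamp and rung or buffers counts as strain.
- rung_mark (a point): A mark fixed on the stand at the rung's nominal place (stand x = 26, z = 125 mm). The real rung, a yellow bar 12 mm thick along y, is clamped up to 16 mm higher or lower than this mark; its true height is not measured and must be felt.
- buffer_mark (a point): A mark fixed on the stand between the nominal places of two red rubber end buffers on the rails' robot-side face (130 mm up). The real buffers are off by the same amount as the rung: the lamp always meets them 20 mm above its seated height. Together they give 4 N per mm.
- lamp: Sliding lamp section, 0.55 to 0.8 kg, about 1 N rubbing, light drag when moved: steel legs and a flat white lamp head 150 x 96 x 16 mm overhanging to the stand's -x. Origin and axes coincide with the stand's when the lamp is fully down, as at the start, and rise with it. Seated on the rung it is raised by 60 mm, give or take up to 16 mm. Not held by the rung, it falls all the way down.
- pawl_pivot (a point): Pivot of the red gravity pawl with brass counterweight, on the lamp (75 mm up when down). Going up, the rung tips the pawl down (drag up to about 2 N). From about 13 mm above the seated height it is clear and swings back by itself within 0.2 s; then, on lowering, it catches on the rung. Lowered before that, it does not catch.
- lamp_grip (a point): Grasping point in the blue grip on top of the lamp head: an upright block 46 mm long (stand's x) x 16 mm wide (stand's y, grasp across this) x 52 mm high, of which this point is 24 mm below the top and 28 mm above the lamp head's upper face; 213 mm above the bench when the lamp is down. Its axes are the stand's.
- dish: Closed culture dish, 64 mm diameter, 15 mm high, loose on the bench near the stand, partly under the lamp head. Origin at the centre of its underside. Leave alone.
- sharps_bin: Yellow sharps bin, 106 x 126 x 182 mm, loose on the bench. Origin at the centre of its underside. Leave alone.
- centrifuge: Green mini centrifuge with a dark domed lid, 140 x 140 x 103 mm, loose on the bench. Origin at the centre of its underside. Leave alone.

How it is judged (in metres and radians):
On the way:
1. the lamp is held raised by more than 45 mm (z of lamp in the frame of stand above 0.045 m and contact force between the fingers and lamp above 0.5 N), for 0.1 s.
At the end, for the whole second after the job is handed in: The lamp hangs still by its pawl on the rung (rung carries its weight), 41 to 79 mm above its lowest position, released; dish, sharps bin and centrifuge within 15 mm of where they stood (z of lamp in the frame of stand between 0.041 and 0.079 m and contact force between stand and lamp above 2 N and linear speed of lamp below 0.01 m/s and distance of each of dish, sharps_bin, centrifuge from where it was at the start of the episode below 0.015 m); the robot touches nothing.
It fails at once if lamp dropped: falling faster than 0.13 m/s out of the fingers (linear speed of lamp above 0.13 m/s and contact force between the fingers and lamp below 0.5 N).
It fails at once if lamp strained against the rung or the buffers with more than 18 N (contact force between stand and lamp above 18 N).
It fails at once if dish, sharps bin or centrifuge pushed by more than 15 mm (distance of any of dish, sharps_bin, centrifuge from where it was at the start of the episode above 0.015 m).
It also fails if it takes over 48 s, if anything falls off the work surface, if the arm or the gripper's body presses on something with over 40 N, if the wrist force passes 120 N, or if a joint passes its speed limit or range.

### The arm

A 6-joint arm with a two-finger parallel gripper is mounted at the origin on the work surface. World frame = base frame: x ahead of the robot, y to its left, z up, the work surface at z = 0. Lengths are in m, angles in degrees, forces in N, time in s.
With the tool pointing down it reaches from about 0.35 to 0.875 m from the base axis. Payload 4.2 kg.
Tool frame: the origin (TCP) lies midway between the tips of the shut fingers; the grasp point (between the pads) lies 19 mm behind it; z points along the fingers, y is the direction in which the jaws open and shut (so a half turn about z gives the same grasp; the last joint's range is limited). The gripper opens to 87 mm and grips with 3 to 60 N. Pads are 19 mm wide; open, the fingers measure 117 mm over their backs; the gripper's body (75 mm by 190 mm) begins 51 mm behind the grasp point.
Start: joints at [-52.105, 22.042, 0.453, 0, -68.411, -14.817], TCP at [0.245, -0.575, 0.223] pointing down, gripper open.
Joint ranges: [-179.83, 179.83], [-69.29, 118.12], [-61.27, 80.66], [-181.25, 117.63], [-171.15, -9.14], [-177.46, 177.46]. Speed limits (degrees/s): [159.86, 159.86, 180, 180, 180, 180].

### API

Orientations are given as a 3x3 rotation matrix whose columns are the frame's x, y, z axes.
In Python, from station import r gives the robot as it stands.
- The arm moves only by the tool carry_out, never from a script. Its argument "steps" is a list of rows, each a list of 2 entries, a list of its own where there are three numbers: the shift along the tool's x, y, z in cm, then the turn about the tool's z in degrees. In form: [[[x, y, z], twist], ...]. A call has 1 to 20 rows; each row is the pose to reach, as a shift and turn from the pose measured when the call began, along the tool's axes at that moment; what a row does not reach only later rows make up. A row lasts 1/10 s, in which the tool goes at most 50 mm and 8.59 degrees, less where a joint would pass 70% of its speed; a pose out of reach is approached as far as the arm can. A call with a gripper value outside its range is refused whole. "gripper" is the gripper's target within -1 to 1 (fully open at 1, half-way at 0, shut at -1), set as the call begins (left out, the last holds). The fingers move at their own pace and stop on an object; the grip force is fixed at half the most. Time passes only in rows, so rows that repeat a pose let the fingers close. It gives the time, the measured TCP pose, the force and the opening at its end, in the units of the state.
- r.sense(): the state, without advancing time (a new reading comes with each control period).
- r.capture(name): name is "scene" or "top" or "wrist"; returns the picture (400x640x3 uint8, red, green, blue); there is no depth.
- r.calibration(name): a dict with "camera_matrix" (3x3 intrinsics, pixels), "D" ([k1, k2, p1, p2, k3] as OpenCV has them; the pictures are not rectified), "world_from_camera" (4x4, takes a point from camera to world coordinates). Camera axes: x right, y up, looking along -z (the intrinsics and any distortion apply to the point x, -y, -z); pixel columns grow to the right and rows downward; lengths in m; the calibration is good to about 2 mm. A picture is of the moment at which its call begins: read the wrist's pose just before it. calibration takes no time and is no camera call; for the wrist camera it gives the pose at the moment of the call.
- r.finish_job(): hands the job in, once; it reports no verdict.
Trained networks look in the newest picture that a camera, given by its name, has taken for a name from the list of things; names that differ only in an ending like _2 or _b are one class to them, and where a whole thing is asked for, a point or a joint stands for the part that bears it (a point fixed in the world has none). Each returns a list of dicts, best first, with "confidence" (0 to 1); they miss things now and then, are a little off and sometimes report something else, mostly with a low value. They report only what shows in the picture. A call takes as long as a camera call.
- r.cut_out(camera, target): "pixels" (400x640 bool, what is visible of it).
- r.place_of(camera, target): "centre" ([x, y, z] in m, in world coordinates, good to about 4 mm: a listed point, or the origin of a listed thing).
The state is a dict: "time_s": time; "joints": joint angles; "joint_velocities": joint speeds; "effort": joint torques, N m; "tcp_pos": TCP position; "ee_rot": TCP orientation; "wrist_force": force on the tool from outside, world axes, zero at the start; "moment": the same for the moment, N m; "gripper_width": opening from 0.0 (shut) to 1.0 (fully open).
Only numpy, scipy, OpenCV 4.12 (cv2) and the standard library are available. Lean on these libraries where they do the work, as an engineer would, in place of code of your own. Each camera call takes 0.05 s, during which the arm holds its last target. There are 200 camera calls.

## Working session

There is one attempt and no reset: what is moved stays moved. The work goes in short steps, Python scripts to look and compute and a tool call to move; the robot and the scene stay as the last step left them, time stands still between calls to the robot, and variables do not carry over. Pictures are saved under pics/ and viewed, about 8 in all and at most 12, crops included, and the job is handed in when it is done.

Besides the shell and the picture viewer there is one more tool, called after "Emit:" by a JSON object that holds its "name" and its "arguments". carry_out: Moves the arm, as the interface text tells. Its arguments: {"type":"object","properties":{"steps":{"type":"array","items":{"type":"array"}},"gripper":{"type":"number"}},"required":["steps"]}

```bash
mkdir -p pics
python3 - <<'E'
from station import r
import cv2,numpy as np
ims=[]
for c in ("scene","top"):
    im=r.capture(c); ims.append(im)
    for t in ("stand","lamp","lamp_grip","rung_mark","buffer_mark","pawl_pivot","dish","sharps_bin","centrifuge"):
        for d in r.place_of(c,t)[:2]: print(c,t,np.round(d["centre"],3),round(d["confidence"],2))
im=np.vstack(ims)[:,:,::-1]
cv2.imwrite("pics/a.png",cv2.resize(im,(480,600),interpolation=cv2.INTER_AREA))
s=r.sense();print(s["time_s"],s["tcp_pos"],np.round(s["ee_rot"],3),s["wrist_force"],s["gripper_width"])
E
```

```text
scene stand [ 0.534 -0.088  0.001] 0.6
scene lamp [ 0.536 -0.086  0.003] 0.8
scene lamp_grip [ 0.538 -0.087  0.213] 0.66
scene lamp_grip [ 0.596  0.422 -0.001] 0.29
scene buffer_mark [ 0.516 -0.101  0.128] 0.73
scene pawl_pivot [ 0.538 -0.085  0.073] 0.86
scene dish [ 0.538 -0.089 -0.001] 0.69
scene dish [ 0.419 -0.148  0.   ] 0.57
scene sharps_bin [ 0.581 -0.38   0.   ] 0.68
scene centrifuge [0.596 0.424 0.004] 0.84
top stand [ 0.532 -0.088 -0.003] 0.73
top stand [ 0.554 -0.082  0.126] 0.45
top lamp_grip [ 0.534 -0.09   0.215] 0.7
top rung_mark [ 0.558 -0.081  0.126] 0.59
top buffer_mark [ 0.52  -0.098  0.13 ] 0.77
top dish [ 0.421 -0.146 -0.001] 0.51
top sharps_bin [ 0.584 -0.376  0.002] 0.81
top centrifuge [ 0.598  0.42  -0.001] 0.87
1.0 [ 0.24502058 -0.57495196  0.22257364] [[-0.92  -0.392  0.   ]
 [-0.392  0.92  -0.   ]
 [ 0.    -0.    -1.   ]] [-0.34876791  0.12802346 -1.1184385 ] 1.0009155246843588
```

View pics/a.png

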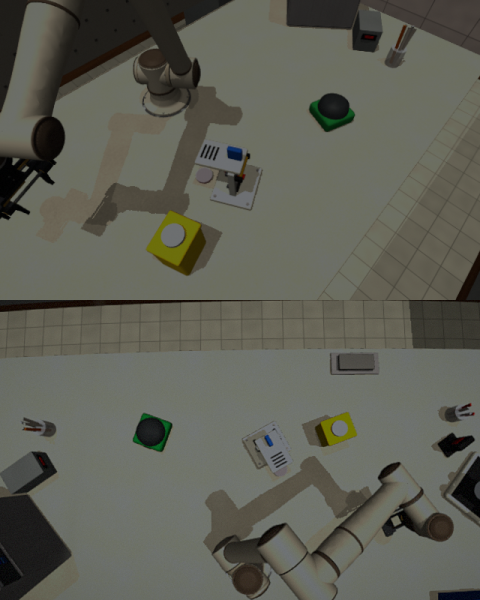

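The scene view shows the blue grip at about (235,153), with the lamp head overhanging toward the dish at (205,176). The top view shows the grip at (268,440) with the head to the lower right, so the stand's yaw is about +20-25°. The networks agree on the grip at (0.536, -0.088, 0.213), which matches the given height. I'll move above it and look with the wrist camera.

Emit:
{"name": "carry_out", "arguments": {"steps": [[[0, 0, -3], 0], [[-1, 0.7, -7], 0], [[-4, 3, -11], 0], [[-8, 6, -12], 0], [[-12, 9, -12], 0], [[-16, 12, -12], 0], [[-20, 14.5, -12], 0], [[-24, 17.5, -12], 0], [[-28, 20.5, -12], 0], [[-32, 23.5, -12], 0], [[-36, 26.5, -12], 0], [[-40, 29.5, -12], 0], [[-43, 31.5, -12], 0], [[-45, 33, -12], 0], [[-45.9, 33.4, -12], 0], [[-45.9, 33.4, -12], 0], [[-45.9, 33.4, -12], 0], [[-45.9, 33.4, -12], 0]], "gripper": 1}}

```text
time_s: 2.8
tcp_pos: [0.5358, -0.0888, 0.3428]
ee_rot: [[-0.921, -0.391, 0.0], [-0.391, 0.921, -0.0], [-0.0, -0.0, -1.0]]
wrist_force: [-0.4, 0.8, 0.8]
gripper_width: 0.998
```

Run:
```python
from station import r
import cv2,numpy as np
s=r.sense();print(s["time_s"],s["tcp_pos"],np.round(s["ee_rot"],3),s["wrist_force"])
C=r.calibration("wrist");im=r.capture("wrist")
for t in ("lamp_grip","rung_mark","buffer_mark","stand"):
    for d in r.place_of("wrist",t)[:1]: print(t,np.round(d["centre"],4),round(d["confidence"],2))
K=np.array(C["camera_matrix"]);T=np.array(C["world_from_camera"])
def w(px,z):
    u=cv2.undistortPoints(np.float32(px).reshape(-1,1,2),K,np.array(C["D"])).reshape(-1,2)
    d=np.c_[u[:,0],-u[:,1],-np.ones(len(u))]@T[:3,:3].T
    return T[:3,3]+d*((z-T[2,3])/d[:,2])[:,None]
# blue pixels
h=cv2.cvtColor(im,cv2.COLOR_RGB2HSV)
m=((h[...,0]>100)&(h[...,0]<130)&(h[...,1]>130)&(h[...,2]>40)).astype(np.uint8)
n,l,st,ce=cv2.connectedComponentsWithStats(m);i=1+np.argmax(st[1:,4]);print(st[i],ce[i])
c=max(cv2.findContours((l==i).astype(np.uint8),0,1)[0],key=cv2.contourArea)
b=cv2.boxPoints(cv2.minAreaRect(c));print(b,np.round(w(b,.237),4)); print(T.round(3))
b=im[:,:,::-1].copy();cv2.drawContours(b,[c],-1,(0,255,0),1);cv2.imwrite("pics/b.png",b)
```

```text
2.8 [ 0.53578336 -0.08882604  0.34280582] [[-0.921 -0.391  0.   ]
 [-0.391  0.921 -0.   ]
 [-0.    -0.    -1.   ]] [-0.44438116  0.79158327  0.81409845]
lamp_grip [ 0.532  -0.0904  0.2103] 0.73
[ 317  159   22   62 1074] [327.52048417 190.02234637]
[[315.2459  159.70493]
 [333.8197  158.01639]
 [339.3935  219.32785]
 [320.8197  221.01639]] [[ 0.5129 -0.1099  0.237 ]
 [ 0.506  -0.097   0.237 ]
 [ 0.5507 -0.0729  0.237 ]
 [ 0.558  -0.0863  0.237 ]]
[[-0.391 -0.886 -0.249  0.468]
 [ 0.92  -0.376 -0.106 -0.117]
 [ 0.    -0.271  0.963  0.505]
 [ 0.     0.     0.     1.   ]]
```

View pics/b.png

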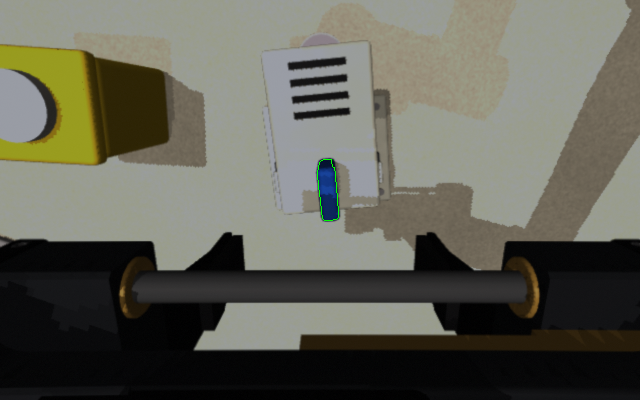

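The wrist view shows the grip at (327,190), tilted about 5° from the tool. The world yaw comes to about 28°, and the grip centre to about (0.534, -0.090). Next I'll turn -5° and descend to straddle the grip.

Emit:
{"name": "carry_out", "arguments": {"steps": [[[0.1, 0, 1.5], -2], [[0.2, 0, 4], -4], [[0.2, 0, 7], -5], [[0.2, 0, 9], -5], [[0.2, 0, 11], -5], [[0.2, 0, 12.5], -5], [[0.2, 0, 13.5], -5], [[0.2, 0, 14.3], -5], [[0.2, 0, 14.7], -5], [[0.2, 0, 14.7], -5], [[0.2, 0, 14.7], -5], [[0.2, 0, 14.7], -5]]}}

```text
time_s: 4.25
tcp_pos: [0.5347, -0.0891, 0.1965]
ee_rot: [[-0.883, -0.47, 0.002], [-0.47, 0.883, 0.0], [-0.002, -0.001, -1.0]]
wrist_force: [0.2, 0.4, -1.0]
gripper_width: 1.002
```

Run:
```python
from station import r
import cv2,numpy as np
s=r.sense();print(s["time_s"],s["tcp_pos"],s["wrist_force"])
R=np.array(s["ee_rot"]);p=np.array(s["tcp_pos"])
C=r.calibration("wrist");im=r.capture("wrist")
for t in ("lamp_grip",):
    for d in r.place_of("wrist",t)[:1]: print(t,np.round(d["centre"],4),"in tool",R.T@(np.array(d["centre"])-p),round(d["confidence"],2))
K=np.array(C["camera_matrix"]);T=np.array(C["world_from_camera"])
def w(px,z):
    u=cv2.undistortPoints(np.float32(px).reshape(-1,1,2),K,np.array(C["D"])).reshape(-1,2)
    d=np.c_[u[:,0],-u[:,1],-np.ones(len(u))]@T[:3,:3].T
    return T[:3,3]+d*((z-T[2,3])/d[:,2])[:,None]
h=cv2.cvtColor(im,cv2.COLOR_RGB2HSV)
m=((h[...,0]>100)&(h[...,0]<130)&(h[...,1]>130)&(h[...,2]>40)).astype(np.uint8)
n,l,st,ce=cv2.connectedComponentsWithStats(m);i=1+np.argmax(st[1:,4])
c=max(cv2.findContours((l==i).astype(np.uint8),0,1)[0],key=cv2.contourArea)
b=cv2.boxPoints(cv2.minAreaRect(c));print(b,"\ntool\n",np.round((w(b,.237)-p)@R,4))
b=im[:,:,::-1].copy();cv2.drawContours(b,[c],-1,(0,255,0),1);cv2.imwrite("pics/c.png",b)
```

```text
4.25 [ 0.53467587 -0.08913246  0.19647401] [ 0.23301991  0.40027444 -1.03117539]
lamp_grip [ 0.533  -0.0921  0.2096] in tool [ 0.00285274 -0.00184236 -0.01312913] 0.85
[[307. 206.]
 [345. 206.]
 [345. 269.]
 [307. 269.]] 
tool
 [[ 0.0362 -0.0079 -0.0406]
 [ 0.0362  0.0061 -0.0406]
 [ 0.0106  0.0064 -0.0405]
 [ 0.0106 -0.0083 -0.0405]]
```

View pics/c.png

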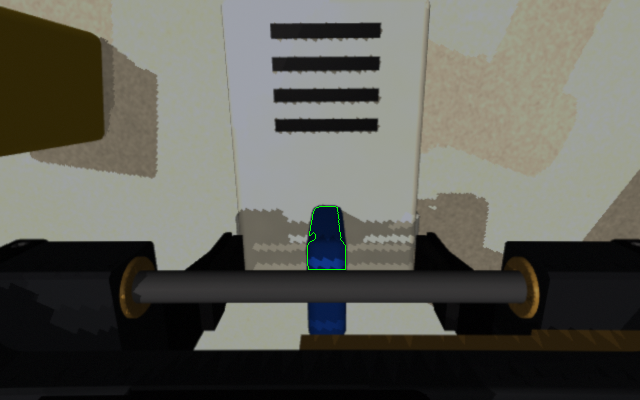

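The grip is upright and aligned with the tool, about 1 mm toward -y (u=326 against a finger midline of 329). I'll shift 1 mm and close.

Emit:
{"name": "carry_out", "arguments": {"steps": [[[0.1, -0.1, 0], 0], [[0.1, -0.1, 0], 0], [[0.1, -0.1, 0], 0]]}}

```text
time_s: 4.65
tcp_pos: [0.5341, -0.0905, 0.1964]
ee_rot: [[-0.883, -0.47, 0.002], [-0.47, 0.883, 0.0], [-0.001, -0.001, -1.0]]
wrist_force: [-0.2, -0.7, -0.5]
gripper_width: 0.999
```

Emit:
{"name": "carry_out", "arguments": {"steps": [[[0, 0, 0], 0], [[0, 0, 0], 0], [[0, 0, 0], 0], [[0, 0, 0], 0], [[0, 0, 0], 0], [[0, 0, 0], 0], [[0, 0, 0], 0], [[0, 0, 0], 0], [[0, 0, 0], 0], [[0, 0, 0], 0], [[0, 0, 0], 0], [[0, 0, 0], 0]], "gripper": -1}}

```text
time_s: 5.85
tcp_pos: [0.5342, -0.0906, 0.1964]
ee_rot: [[-0.883, -0.47, 0.002], [-0.47, 0.883, -0.0], [-0.001, -0.001, -1.0]]
wrist_force: [0.1, -0.6, -0.2]
gripper_width: 0.187
```

Gripped at 16 mm with no side load. I'll lift 50 mm first.

Emit:
{"name": "carry_out", "arguments": {"steps": [[[0, 0, -0.2], 0], [[0, 0, -0.5], 0], [[0, 0, -1.0], 0], [[0, 0, -1.5], 0], [[0, 0, -2.0], 0], [[0, 0, -2.5], 0], [[0, 0, -3.0], 0], [[0, 0, -3.5], 0], [[0, 0, -4.0], 0], [[0, 0, -4.4], 0], [[0, 0, -4.7], 0], [[0, 0, -4.9], 0], [[0, 0, -5.0], 0], [[0, 0, -5.0], 0], [[0, 0, -5.0], 0]]}}

```text
time_s: 7.35
tcp_pos: [0.5341, -0.0906, 0.2467]
ee_rot: [[-0.883, -0.47, 0.002], [-0.47, 0.883, -0.0], [-0.002, -0.001, -1.0]]
wrist_force: [1.6, -1.0, -4.4]
gripper_width: 0.181
```

Emit:
{"name": "carry_out", "arguments": {"steps": [[[0, 0, -0.3], 0], [[0, 0, -0.6], 0], [[0, 0, -0.9], 0], [[0, 0, -1.2], 0], [[0, 0, -1.2], 0], [[0, 0, -1.2], 0]]}}

```text
time_s: 7.95
tcp_pos: [0.5342, -0.0906, 0.2591]
ee_rot: [[-0.883, -0.47, 0.002], [-0.47, 0.883, -0.0], [-0.002, -0.001, -1.0]]
wrist_force: [4.7, -0.9, -5.3]
gripper_width: 0.184
```

Emit:
{"name": "carry_out", "arguments": {"steps": [[[0, 0, -0.1], 0], [[0, 0, -0.2], 0], [[0, 0, -0.25], 0], [[0, 0, -0.25], 0]]}}

```text
time_s: 8.35
tcp_pos: [0.5342, -0.0906, 0.2617]
ee_rot: [[-0.883, -0.47, 0.002], [-0.47, 0.883, -0.0], [-0.002, -0.001, -1.0]]
wrist_force: [4.6, -2.0, -7.1]
gripper_width: 0.184
```

Emit:
{"name": "carry_out", "arguments": {"steps": [[[0, 0, -0.1], 0], [[0, 0, -0.2], 0], [[0, 0, -0.25], 0], [[0, 0, -0.25], 0]]}}

```text
time_s: 8.75
tcp_pos: [0.5341, -0.0906, 0.2643]
ee_rot: [[-0.883, -0.47, 0.002], [-0.47, 0.883, -0.0], [-0.002, -0.001, -1.0]]
wrist_force: [4.5, -2.0, -7.1]
gripper_width: 0.185
```

Emit:
{"name": "carry_out", "arguments": {"steps": [[[0, 0, -0.1], 0], [[0, 0, -0.2], 0], [[0, 0, -0.25], 0], [[0, 0, -0.25], 0]]}}

```text
time_s: 9.15
tcp_pos: [0.5342, -0.0906, 0.2669]
ee_rot: [[-0.882, -0.47, 0.003], [-0.47, 0.882, -0.0], [-0.002, -0.001, -1.0]]
wrist_force: [2.9, -2.4, -7.0]
gripper_width: 0.181
```

Emit:
{"name": "carry_out", "arguments": {"steps": [[[0, 0, -0.1], 0], [[0, 0, -0.2], 0], [[0, 0, -0.25], 0], [[0, 0, -0.25], 0]]}}

```text
time_s: 9.55
tcp_pos: [0.5342, -0.0906, 0.2696]
ee_rot: [[-0.882, -0.47, 0.003], [-0.47, 0.882, -0.0], [-0.002, -0.001, -1.0]]
wrist_force: [4.5, -2.6, -6.6]
gripper_width: 0.183
```

Emit:
{"name": "carry_out", "arguments": {"steps": [[[0, 0, -0.1], 0], [[0, 0, -0.2], 0], [[0, 0, -0.25], 0], [[0, 0, -0.25], 0]]}}

```text
time_s: 9.95
tcp_pos: [0.5341, -0.0906, 0.2722]
ee_rot: [[-0.882, -0.47, 0.003], [-0.47, 0.882, -0.0], [-0.002, -0.002, -1.0]]
wrist_force: [5.2, -1.4, -6.8]
gripper_width: 0.18
```

Emit:
{"name": "carry_out", "arguments": {"steps": [[[0, 0, -0.1], 0], [[0, 0, -0.2], 0], [[0, 0, -0.25], 0], [[0, 0, -0.25], 0]]}}

```text
time_s: 10.35
tcp_pos: [0.5341, -0.0906, 0.2748]
ee_rot: [[-0.882, -0.47, 0.003], [-0.47, 0.882, -0.0], [-0.002, -0.002, -1.0]]
wrist_force: [3.5, -1.5, -6.5]
gripper_width: 0.18
```

Emit:
{"name": "carry_out", "arguments": {"steps": [[[0, 0, -0.1], 0], [[0, 0, -0.2], 0], [[0, 0, -0.25], 0], [[0, 0, -0.25], 0]]}}

```text
time_s: 10.75
tcp_pos: [0.5342, -0.0906, 0.2775]
ee_rot: [[-0.882, -0.47, 0.003], [-0.47, 0.882, -0.0], [-0.003, -0.002, -1.0]]
wrist_force: [5.3, -1.3, -7.3]
gripper_width: 0.182
```

Emit:
{"name": "carry_out", "arguments": {"steps": [[[0, 0, -0.1], 0], [[0, 0, -0.2], 0], [[0, 0, -0.25], 0], [[0, 0, -0.25], 0]]}}

```text
time_s: 11.15
tcp_pos: [0.5341, -0.0906, 0.2801]
ee_rot: [[-0.882, -0.47, 0.003], [-0.47, 0.882, -0.0], [-0.003, -0.002, -1.0]]
wrist_force: [3.7, -1.7, -5.9]
gripper_width: 0.182
```

Emit:
{"name": "carry_out", "arguments": {"steps": [[[0, 0, -0.1], 0], [[0, 0, -0.2], 0], [[0, 0, -0.25], 0], [[0, 0, -0.25], 0]]}}

```text
time_s: 11.55
tcp_pos: [0.5342, -0.0906, 0.2826]
ee_rot: [[-0.882, -0.47, 0.003], [-0.47, 0.882, -0.0], [-0.003, -0.002, -1.0]]
wrist_force: [4.3, -2.5, -6.5]
gripper_width: 0.181
```

Run:
```python
from station import r
import cv2,numpy as np
a=r.capture("scene")
for t in ("lamp","lamp_grip","pawl_pivot"):
    for d in r.place_of("scene",t)[:1]: print(t,np.round(d["centre"],4),round(d["confidence"],2))
b=r.capture("wrist")
a=cv2.resize(a[150:290,240:380],(560,560),interpolation=2)
cv2.imwrite("pics/d.png",a[:,:,::-1])
```

```text
lamp_grip [ 0.5339 -0.0906  0.2985] 0.71
pawl_pivot [ 0.5399 -0.0841  0.1616] 0.59
```

View pics/d.png

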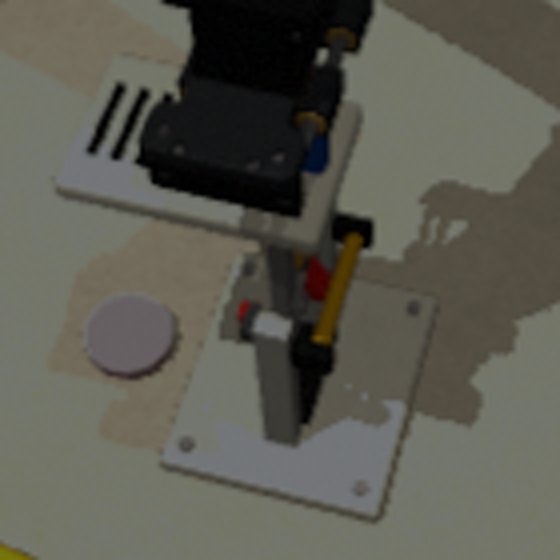

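The lamp has risen with the gripper: grip z is 0.2985, about 86 mm up. The red pawl at (318,280) is close beside the yellow rung, which runs from (355,235) to (320,340) and is clamped high on the rails. The buffers haven't been felt yet, so I'll continue.

Emit:
{"name": "carry_out", "arguments": {"steps": [[[0, 0, -0.1], 0], [[0, 0, -0.2], 0], [[0, 0, -0.25], 0], [[0, 0, -0.25], 0]]}}

```text
time_s: 12.2
tcp_pos: [0.5342, -0.0906, 0.2851]
ee_rot: [[-0.882, -0.47, 0.003], [-0.47, 0.882, -0.0], [-0.003, -0.002, -1.0]]
wrist_force: [3.6, -1.5, -6.6]
gripper_width: 0.18
```

Emit:
{"name": "carry_out", "arguments": {"steps": [[[0, 0, -0.1], 0], [[0, 0, -0.2], 0], [[0, 0, -0.25], 0], [[0, 0, -0.25], 0]]}}

```text
time_s: 12.6
tcp_pos: [0.5342, -0.0906, 0.2877]
ee_rot: [[-0.882, -0.47, 0.003], [-0.47, 0.882, -0.0], [-0.003, -0.002, -1.0]]
wrist_force: [4.5, -1.0, -7.0]
gripper_width: 0.182
```

Emit:
{"name": "carry_out", "arguments": {"steps": [[[0, 0, -0.1], 0], [[0, 0, -0.2], 0], [[0, 0, -0.2], 0], [[0, 0, -0.2], 0]]}}

```text
time_s: 13.0
tcp_pos: [0.5342, -0.0906, 0.2898]
ee_rot: [[-0.882, -0.47, 0.003], [-0.47, 0.882, -0.0], [-0.003, -0.002, -1.0]]
wrist_force: [4.0, -2.2, -5.4]
gripper_width: 0.182
```

Emit:
{"name": "carry_out", "arguments": {"steps": [[[0, 0, -0.1], 0], [[0, 0, -0.2], 0], [[0, 0, -0.2], 0], [[0, 0, -0.2], 0]]}}

```text
time_s: 13.4
tcp_pos: [0.5342, -0.0906, 0.2916]
ee_rot: [[-0.882, -0.47, 0.003], [-0.47, 0.882, -0.0], [-0.003, -0.002, -1.0]]
wrist_force: [5.1, -2.1, -6.9]
gripper_width: 0.184
```

Emit:
{"name": "carry_out", "arguments": {"steps": [[[0, 0, -0.1], 0], [[0, 0, -0.2], 0], [[0, 0, -0.2], 0], [[0, 0, -0.2], 0]]}}

```text
time_s: 13.8
tcp_pos: [0.5341, -0.0906, 0.2925]
ee_rot: [[-0.883, -0.47, 0.002], [-0.47, 0.883, -0.0], [-0.002, -0.001, -1.0]]
wrist_force: [5.3, -2.0, -9.2]
gripper_width: 0.18
```

The force rose to 9.2 N and the arm stopped short, so the buffers were met at about 95 mm. The seat should be near 75 mm (TCP z about 0.2715). I'll ease off and lower slowly.

Emit:
{"name": "carry_out", "arguments": {"steps": [[[0, 0, 0.1], 0], [[0, 0, 0.2], 0], [[0, 0, 0.2], 0], [[0, 0, 0.2], 0], [[0, 0, 0.4], 0], [[0, 0, 0.6], 0], [[0, 0, 0.8], 0], [[0, 0, 1.0], 0], [[0, 0, 1.2], 0], [[0, 0, 1.4], 0], [[0, 0, 1.6], 0], [[0, 0, 1.7], 0], [[0, 0, 1.7], 0], [[0, 0, 1.7], 0]]}}

```text
time_s: 15.2
tcp_pos: [0.5341, -0.0906, 0.2751]
ee_rot: [[-0.883, -0.47, 0.002], [-0.47, 0.883, -0.0], [-0.002, -0.001, -1.0]]
wrist_force: [4.0, -2.6, -6.9]
gripper_width: 0.183
```

Emit:
{"name": "carry_out", "arguments": {"steps": [[[0, 0, 0.05], 0], [[0, 0, 0.1], 0], [[0, 0, 0.15], 0], [[0, 0, 0.15], 0], [[0, 0, 0.15], 0]]}}

```text
time_s: 15.7
tcp_pos: [0.5341, -0.0906, 0.2737]
ee_rot: [[-0.883, -0.47, 0.002], [-0.47, 0.883, -0.0], [-0.002, -0.001, -1.0]]
wrist_force: [3.6, -1.1, -4.8]
gripper_width: 0.18
```

Emit:
{"name": "carry_out", "arguments": {"steps": [[[0, 0, 0.05], 0], [[0, 0, 0.1], 0], [[0, 0, 0.1], 0], [[0, 0, 0.1], 0]]}}

```text
time_s: 16.1
tcp_pos: [0.5341, -0.0906, 0.2726]
ee_rot: [[-0.883, -0.47, 0.002], [-0.47, 0.883, -0.0], [-0.002, -0.001, -1.0]]
wrist_force: [3.7, -2.0, -5.3]
gripper_width: 0.182
```

Emit:
{"name": "carry_out", "arguments": {"steps": [[[0, 0, 0.05], 0], [[0, 0, 0.1], 0], [[0, 0, 0.1], 0], [[0, 0, 0.1], 0]]}}

```text
time_s: 16.5
tcp_pos: [0.5341, -0.0906, 0.2714]
ee_rot: [[-0.883, -0.47, 0.002], [-0.47, 0.883, -0.0], [-0.002, -0.001, -1.0]]
wrist_force: [2.7, -2.2, -6.1]
gripper_width: 0.182
```

Emit:
{"name": "carry_out", "arguments": {"steps": [[[0, 0, 0.05], 0], [[0, 0, 0.1], 0], [[0, 0, 0.1], 0], [[0, 0, 0.1], 0]]}}

```text
time_s: 16.9
tcp_pos: [0.5342, -0.0906, 0.2711]
ee_rot: [[-0.883, -0.47, 0.002], [-0.47, 0.883, -0.0], [-0.002, -0.001, -1.0]]
wrist_force: [1.3, -0.3, -1.0]
gripper_width: 0.179
```

The load fell from about 6 N to 1 N and the tool stopped short at 74.7 mm, so the rung now carries the lamp. I'll press slightly more to confirm.

Emit:
{"name": "carry_out", "arguments": {"steps": [[[0, 0, 0.04], 0], [[0, 0, 0.04], 0], [[0, 0, 0.04], 0]]}}

```text
time_s: 17.2
tcp_pos: [0.5342, -0.0906, 0.2711]
ee_rot: [[-0.883, -0.47, 0.003], [-0.47, 0.883, -0.0], [-0.002, -0.002, -1.0]]
wrist_force: [1.0, -0.3, -0.8]
gripper_width: 0.184
```

It stays put. Opening now, then retreating straight up.

Emit:
{"name": "carry_out", "arguments": {"steps": [[[0, 0, 0], 0], [[0, 0, 0], 0], [[0, 0, 0], 0], [[0, 0, 0], 0], [[0, 0, 0], 0], [[0, 0, 0], 0], [[0, 0, 0], 0], [[0, 0, 0], 0], [[0, 0, 0], 0], [[0, 0, 0], 0]], "gripper": 1}}

```text
time_s: 18.2
tcp_pos: [0.5342, -0.0906, 0.2711]
ee_rot: [[-0.882, -0.47, 0.003], [-0.47, 0.882, -0.0], [-0.002, -0.002, -1.0]]
wrist_force: [0.3, 0.2, 1.2]
gripper_width: 0.963
```

Emit:
{"name": "carry_out", "arguments": {"steps": [[[0, 0, -0.5], 0], [[0, 0, -1.5], 0], [[0, 0, -3], 0], [[0, 0, -5], 0], [[0, 0, -7], 0], [[0, 0, -9], 0], [[0, 0, -11], 0], [[0, 0, -12], 0], [[0, 0, -12], 0], [[0, 0, -12], 0], [[0, 0, -12], 0], [[0, 0, -12], 0]]}}

```text
time_s: 19.4
tcp_pos: [0.5336, -0.0906, 0.39]
ee_rot: [[-0.883, -0.47, 0.001], [-0.47, 0.883, -0.0], [-0.0, -0.001, -1.0]]
wrist_force: [-0.1, -0.1, 0.3]
gripper_width: 0.994
```

Run:
```python
from station import r
import cv2,numpy as np
s=r.sense();print(s["time_s"],s["tcp_pos"],s["wrist_force"],s["gripper_width"])
a=r.capture("scene")
for t in ("lamp_grip","pawl_pivot","dish","sharps_bin","centrifuge"):
    for d in r.place_of("scene",t)[:2]: print(t,np.round(d["centre"],4),round(d["confidence"],2))
a=cv2.resize(a[150:290,240:380],(560,560),interpolation=2)
cv2.imwrite("pics/e.png",a[:,:,::-1])
```

```text
19.4 [ 0.53355607 -0.09055444  0.39002225] [-0.1275192  -0.06813198  0.34397335] 0.9942740358321315
lamp_grip [ 0.5371 -0.0869  0.2876] 0.78
pawl_pivot [ 0.5385 -0.0872  0.1504] 0.94
dish [ 0.4222 -0.1441 -0.0007] 0.56
dish [ 0.5792 -0.3748  0.0011] 0.41
sharps_bin [ 5.805e-01 -3.766e-01  4.000e-04] 0.79
centrifuge [0.5964 0.4218 0.0013] 0.96
```

View pics/e.png

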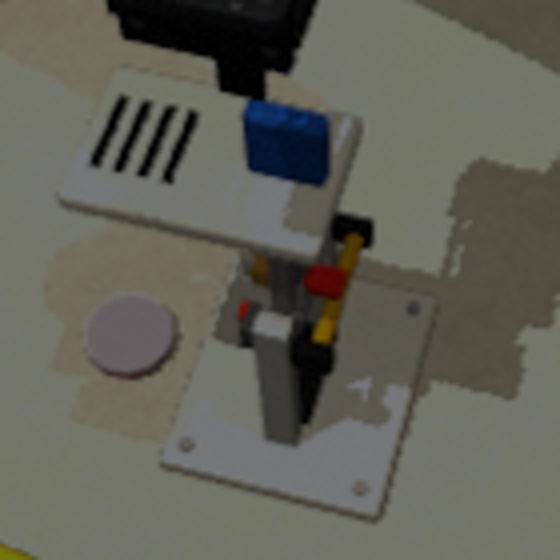

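The red pawl at (325,280) lies across the yellow rung. The lamp is standing free with its grip at (287,143), and the dish at (130,335) hasn't moved. Handing in.

```bash
python3 -c "
from station import r
print(r.finish_job())"
```

```text
the job is handed in; nothing more can be done
None
```

The lamp is hanging by its pawl on the yellow rung, about 75 mm up, and the job is handed in; the simulator gave no verdict.

- **Lift and seating:** I gripped the blue grip and raised the lamp in small steps until the end buffers were felt at about 95 mm. The vertical wrist force reached about 9 N there. I then lowered it until the rung took the weight: the force fell from about 6 N to 1 N and the tool stopped at 74.7 mm.
- **Release:** I opened the gripper and retreated straight up to a TCP height of 0.39 m. That finished at 19.4 s of the 48 s allowed.
- **Last checks:** The final picture shows the pawl lying across the rung. The grip is at z = 0.288 m and the pawl pivot at 0.150 m, which both give about 75 mm of lift. This is inside the 41–79 mm band but near its top.
- **Other objects:** The dish, sharps bin and centrifuge were found within about 5 mm of their first positions, which is within the measuring error.
- **Odd readings:** One low-confidence second "dish" detection fell on the sharps bin, and I ignored it. There was also an unexplained sideways force of about 3–5 N during the lift, most likely from the lamp's overhang or the guide rails. It was gone once the lamp was seated and released.

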